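# Load the carving chisels into the carry stand, order reversed

## Robot

A 6-joint arm with a two-finger parallel gripper is mounted at the origin on the work surface. World frame = base frame: x ahead of the robot, y to its left, z up, the work surface at z = 0. Lengths are in mm, angles in rad, forces in N, time in s.
With the tool pointing down it reaches from about 400 to 925 mm from the base axis. Payload 12.5 kg.
Tool frame: the origin (TCP) lies midway between the tips of the shut fingers; the grasp point (between the pads) lies 19 mm behind it (env.pinch_z is the z of the grasp point in the tool frame, in mm); z points along the fingers, y is the line along which they close (so a half turn about z gives the same grasp; the last joint's range is limited). The gripper opens to 95 mm and grips with 3 to 60 N. Pads are 20 mm wide; open, the fingers measure 119 mm over their backs; the gripper's body (75 mm by 180 mm) begins 59 mm behind the grasp point.
Start: joints at [-1.419, 0.491, 1.559, -0, 1.092, -0.106], TCP at [159.369, -604.358, 214.661] pointing down, gripper open.
Joint ranges: [-3.1, 3.1], [-0.84, 2.19], [0.05, 2.79], [-1.13, 4.28], [0.06, 2.93], [-2.69, 2.69]. Speed limits (rad/s): [2.22, 2.22, 2.79, 3.14, 3.14, 3.14].

## Interface

Orientations are given as [roll, pitch, yaw] about the fixed x, y, z axes, in that order (R = Rz(yaw) Ry(pitch) Rx(roll)).
In Python, from cell import env, eyes gives the robot as it stands.
- The arm moves only by the shell command python3 -m inch 'ROWS'. ROWS is JSON, a list of rows, each a list of 3 entries, a list of its own where there are three numbers: the shift along the tool's x, y, z in units of 60 mm (1.0 is 60 mm), then the turn about the tool's z in units of 5 degrees (1.0 is 5 degrees), then the closure, from -1 (fully open) to 1 (shut). In form: [[[tx, ty, tz], turn, claw], ...]. A call has exactly 10 rows; each row shifts and turns the commanded pose from where the row before left it, along the tool's axes as they then stand; what a row does not reach is not made up. A row lasts 1/8 s, in which the tool goes at most 62.5 mm and 10.7 degrees, less where a joint would pass 70% of its speed; a pose out of reach is approached as far as the arm can. A call is refused whole if a number of a shift passes 1 or a number of a turn 1, either way. A call with a gripper value outside its range is refused whole. The fingers move at their own pace and stop on an object; the grip force is fixed at half the most. Time passes only in rows, so rows that do not move let the fingers close, or fill a call up. It gives the time, the measured TCP pose, the force, the opening and the grip force at its end, in the units of the state.
- env.state(): the state, without advancing time (a new reading comes with each control period).
- eyes.read_camera(name): name is "scene" or "side" or "wrist"; returns a dict with "pixels" (480x640x3 uint8, red, green, blue), "fx", "fy", "cx", "cy" (pixels), "extrinsics" (4x4, takes a point from world to camera coordinates). Camera axes: x right, y down, z forward; pixel columns grow to the right and rows downward; lengths in mm; the calibration is good to about 2 mm. The wrist camera is an equidistant fisheye: a pixel r from the principal point sees the ray r / f radians off the axis. A picture is of the moment at which its call begins. There is no depth.
- env.job_done(): hands the job in; it is judged then, once.
Trained networks look in a picture, given as the dict that the camera call returned (one of the last four; its "shot" number tells which), for a name from the list of things; names that differ only in an ending like _2 or _b are one class to them, and where a whole thing is asked for, a point or a joint stands for the part that bears it (a point fixed in the world has none). Each returns a list of dicts, best first, with "score" (0 to 1); they miss things now and then, are a little off and sometimes report something else, mostly with a low value. They report only what shows in the picture. A call takes as long as a camera call. They do not tell look-alikes from the thing itself.
- eyes.boxes_of(name, picture): "centre" ([row, column] in pixels, amid what is visible of it).
- eyes.cut_out(name, picture): "mask" (480x640 bool, what is visible of it) and "centre" ([row, column] in pixels, amid what is visible of it).
- eyes.spot_point(name, picture): "centre" ([row, column] in pixels: a listed point, or the origin of a listed thing).
The state is a dict: "t": time; "joints": joint angles; "qvel": joint speeds; "tau": joint torques, N m; "eef_pos": TCP position; "tcp_rot": TCP orientation; "ft_force": force on the tool from outside, world axes, zero at the start; "moment": the same for the moment, N m; "opening": opening from 0.0 (shut) to 1.0 (fully open); "grip_force": force on a finger pad.
Only numpy, scipy, OpenCV 4.12 (cv2) and the standard library are available. Lean on these libraries where they do the work, as an engineer would, in place of code of your own. Each camera call takes 0.05 s, during which the arm holds its last target. There are 200 camera calls.

## Task

The carver sits across the bench from you and wants his four chisels in the pale carry stand, in the reverse of the order in which they stand in the coloured bench rack: the chisel at the left end of the rack goes in the hole at the right end of the stand, and so on, so that the rack's right-end chisel ends at the stand's left end (left and right as seen from the robot base). Leave each chisel upright, handle up, fully down in its hole with its brass shoulder resting on the stand.

Things in the scene. Friction and masses are not known exactly. Their poses are not given: they have to be found in the camera images.
- red_chisel: Loose carving chisel, red handle, upright in the red holder, turned at random. Origin: on its axis, underside of the brass shoulder, which rests on the holder's top. z up the handle. Shoulder 36 mm across, z 0 to 6 mm; round handle 28 mm across, z 6 to 86 mm (grip e.g. at z 56); below: steel neck 12 mm across to z -12, blade 11 x 4 mm to z -46 mm. About 120 g.
- yellow_chisel: Loose carving chisel, yellow handle, upright in the yellow holder, turned at random. Origin: on its axis, underside of the brass shoulder, which rests on the holder's top. z up the handle. Shoulder 36 mm across, z 0 to 6 mm; round handle 28 mm across, z 6 to 86 mm (grip e.g. at z 56); below: steel neck 12 mm across to z -12, blade 11 x 4 mm to z -46 mm. About 120 g.
- green_chisel: Loose carving chisel, green handle, upright in the green holder, turned at random. Origin: on its axis, underside of the brass shoulder, which rests on the holder's top. z up the handle. Shoulder 36 mm across, z 0 to 6 mm; round handle 28 mm across, z 6 to 86 mm (grip e.g. at z 56); below: steel neck 12 mm across to z -12, blade 11 x 4 mm to z -46 mm. About 120 g.
- blue_chisel: Loose carving chisel, blue handle, upright in the blue holder, turned at random. Origin: on its axis, underside of the brass shoulder, which rests on the holder's top. z up the handle. Shoulder 36 mm across, z 0 to 6 mm; round handle 28 mm across, z 6 to 86 mm (grip e.g. at z 56); below: steel neck 12 mm across to z -12, blade 11 x 4 mm to z -46 mm. About 120 g.
- red_holder: Fixed red wooden block, 76 (x) x 46 (y) x 60 (z) mm, on the bench rack; holds the red chisel at the start. Origin: centre of its underside, 12 mm above the bench (its top 72 mm above). 28 mm round hole, 54 mm deep, in the middle of its top. It stays put, so it still shows the chisel's first place in the row.
- yellow_holder: Fixed yellow wooden block, 76 (x) x 46 (y) x 60 (z) mm, on the bench rack; holds the yellow chisel at the start. Origin: centre of its underside, 12 mm above the bench (its top 72 mm above). 28 mm round hole, 54 mm deep, in the middle of its top. It stays put, so it still shows the chisel's first place in the row.
- green_holder: Fixed green wooden block, 76 (x) x 46 (y) x 60 (z) mm, on the bench rack; holds the green chisel at the start. Origin: centre of its underside, 12 mm above the bench (its top 72 mm above). 28 mm round hole, 54 mm deep, in the middle of its top. It stays put, so it still shows the chisel's first place in the row.
- blue_holder: Fixed blue wooden block, 76 (x) x 46 (y) x 60 (z) mm, on the bench rack; holds the blue chisel at the start. Origin: centre of its underside, 12 mm above the bench (its top 72 mm above). 28 mm round hole, 54 mm deep, in the middle of its top. It stays put, so it still shows the chisel's first place in the row.
- bench_rack: Fixed dark board, 100 (x) x 216 (y) x 12 (z) mm, under the row of four holders. Origin: centre of its underside, on the bench. Holders at y = +75, +25, -25, -75 mm, in any order. Its +y end is the left end seen from the robot base (yaw within 0.35 rad).
- carry_stand: Fixed pale wooden block, 80 (x) x 216 (y) x 60 (z) mm. Origin: centre of its underside, on the bench. Four empty 28 mm round holes, 54 mm deep, in its top at x = 0, y = +75, +25, -25, -75 mm. Its +y end is the left end seen from the robot base (yaw within 0.35 rad). A chisel is home with its origin at z = 60 mm; 8 mm of play round the neck.
Things that resemble listed ones, but are neither listed nor needed, are in the scene too. What is shaped like the yellow_chisel but orange is not meant.

How it is judged (in metres and radians):
At the end, for the whole second after the job is handed in: Each chisel stands in the stand's hole that mirrors its holder's place in the rack (rack y = +75 mm: stand y = -75 mm, and so on), within 11 mm of the hole's centre in x and y, shoulder within 4 mm of the stand's top, within 0.12 rad of vertical, at rest (under 20 mm/s, 0.2 rad/s) (((y of red_holder in the frame of bench_rack between 0.055 and 0.095 m and y of red_chisel in the frame of carry_stand between -0.086 and -0.064 m) or (y of red_holder in the frame of bench_rack between 0.005 and 0.045 m and y of red_chisel in the frame of carry_stand between -0.036 and -0.014 m) or (y of red_holder in the frame of bench_rack between -0.045 and -0.005 m and y of red_chisel in the frame of carry_stand between 0.014 and 0.036 m) or (y of red_holder in the frame of bench_rack between -0.095 and -0.055 m and y of red_chisel in the frame of carry_stand between 0.064 and 0.086 m)) and x of red_chisel in the frame of carry_stand between -0.011 and 0.011 m and z of red_chisel in the frame of carry_stand between 0.056 and 0.064 m and angle between each of red_chisel, yellow_chisel, green_chisel, blue_chisel's own z axis and vertical below 0.12 rad and linear speed of each of red_chisel, yellow_chisel, green_chisel, blue_chisel below 0.02 m/s and angular speed of each of red_chisel, yellow_chisel, green_chisel, blue_chisel below 0.2 rad/s and ((y of yellow_holder in the frame of bench_rack between 0.055 and 0.095 m and y of yellow_chisel in the frame of carry_stand between -0.086 and -0.064 m) or (y of yellow_holder in the frame of bench_rack between 0.005 and 0.045 m and y of yellow_chisel in the frame of carry_stand between -0.036 and -0.014 m) or (y of yellow_holder in the frame of bench_rack between -0.045 and -0.005 m and y of yellow_chisel in the frame of carry_stand between 0.014 and 0.036 m) or (y of yellow_holder in the frame of bench_rack between -0.095 and -0.055 m and y of yellow_chisel in the frame of carry_stand between 0.064 and 0.086 m)) and x of yellow_chisel in the frame of carry_stand between -0.011 and 0.011 m and z of yellow_chisel in the frame of carry_stand between 0.056 and 0.064 m and ((y of green_holder in the frame of bench_rack between 0.055 and 0.095 m and y of green_chisel in the frame of carry_stand between -0.086 and -0.064 m) or (y of green_holder in the frame of bench_rack between 0.005 and 0.045 m and y of green_chisel in the frame of carry_stand between -0.036 and -0.014 m) or (y of green_holder in the frame of bench_rack between -0.045 and -0.005 m and y of green_chisel in the frame of carry_stand between 0.014 and 0.036 m) or (y of green_holder in the frame of bench_rack between -0.095 and -0.055 m and y of green_chisel in the frame of carry_stand between 0.064 and 0.086 m)) and x of green_chisel in the frame of carry_stand between -0.011 and 0.011 m and z of green_chisel in the frame of carry_stand between 0.056 and 0.064 m and ((y of blue_holder in the frame of bench_rack between 0.055 and 0.095 m and y of blue_chisel in the frame of carry_stand between -0.086 and -0.064 m) or (y of blue_holder in the frame of bench_rack between 0.005 and 0.045 m and y of blue_chisel in the frame of carry_stand between -0.036 and -0.014 m) or (y of blue_holder in the frame of bench_rack between -0.045 and -0.005 m and y of blue_chisel in the frame of carry_stand between 0.014 and 0.036 m) or (y of blue_holder in the frame of bench_rack between -0.095 and -0.055 m and y of blue_chisel in the frame of carry_stand between 0.064 and 0.086 m)) and x of blue_chisel in the frame of carry_stand between -0.011 and 0.011 m and z of blue_chisel in the frame of carry_stand between 0.056 and 0.064 m); the robot touches nothing.
It also fails if it takes over 109 s, if anything falls off the work surface, if the arm or the gripper's body presses on something with over 40 N, if the wrist force passes 120 N, or if a joint passes its speed limit or range.

## Working session

There is one attempt and no reset: what is moved stays moved. The work goes in short steps, Python scripts to look and compute and a shell command to move; the robot and the scene stay as the last step left them, time stands still between calls to the robot, and variables do not carry over. Pictures are saved under pics/ and viewed, at most 14 in all, crops included, and the job is handed in when it is done.

```bash
mkdir -p pics; cat > h.py <<'E'
import numpy as np, cv2
from cell import env, eyes
def project(P,c):
    p=c["extrinsics"]@np.append(P,1); return c["fy"]*p[1]/p[2]+c["cy"], c["fx"]*p[0]/p[2]+c["cx"]
def ray(rc,c):
    T=np.array(c["extrinsics"]); d=np.array([(rc[1]-c["cx"])/c["fx"],(rc[0]-c["cy"])/c["fy"],1.])
    R=T[:3,:3]; return -R.T@T[:3,3], R.T@d
def at_z(rc,c,z):
    o,d=ray(rc,c); return o+d*(z-o[2])/d[2]
def save(c,n): cv2.imwrite(f"pics/{n}.png",c["pixels"][:,:,::-1])
E
python3 - <<'E'
from h import *
np.set_printoptions(precision=1,suppress=True)
print(env.state())
for n in("scene","side"):
    c=eyes.read_camera(n); save(c,n+"0")
    print(n,c["fx"],ray((240,320),c))
    for k in("red","yellow","green","blue"):
        for s,z in(("_chisel",72),("_holder",12)):
            for d in eyes.spot_point(k+s,c)[:3]: print(k+s,np.array(d["centre"]),round(d["score"],2),at_z(d["centre"],c,z))
    for k,z in(("bench_rack",0),("carry_stand",0)):
        for d in eyes.spot_point(k,c)[:3]: print(k,np.array(d["centre"]),round(d["score"],2),at_z(d["centre"],c,z))
E
```

```text
{'t': 0.0, 'joints': array([-1.4,  0.5,  1.6, -0. ,  1.1, -0.1]), 'qvel': array([-0., -0., -0., -0., -0., -0.]), 'tau': array([ -0. , -61.3, -25.8,   0.1,   0. ,  -0. ]), 'eef_pos': array([ 159.3, -604.1,  214.1]), 'tcp_rot': array([-3.1, -0. ,  0.3]), 'ft_force': array([ 0.3, -0.2, -0.1]), 'moment': array([-0., -0., -0.]), 'grip_force': 0.0, 'opening': 1.0005840787161866}
scene 462.80374933385804 (array([1144.8,  239.6,  590.2]), array([-0.8, -0.3, -0.6]))
red_chisel [281.5 432.7] 0.57 [506.5 212.4  72. ]
red_chisel [294.5 457.8] 0.27 [525.4 256.8  72. ]
red_holder [307.8 429.9] 0.8 [507.2 216.1  12. ]
yellow_chisel [262.1 388.3] 0.88 [480.  128.3  72. ]
yellow_chisel [238.6 415.5] 0.72 [389.  160.6  72. ]
yellow_holder [287.9 382.4] 0.94 [484.2 123.3  12. ]
green_chisel [269.7 410.3] 0.87 [487.8 170.   72. ]
green_holder [295.3 403.8] 0.77 [490.6 165.4  12. ]
blue_chisel [263.  386.3] 0.71 [483.8 125.5  72. ]
blue_chisel [297.  459.3] 0.63 [530.8 259.9  72. ]
blue_holder [327.3 453.3] 0.92 [541.4 261.5  12. ]
bench_rack [304.4 412.3] 0.91 [496.2 183.7   0. ]
carry_stand [265.8 255.
[... 237 characters left out ...]
] 0.95 [509.2 216.5  12. ]
red_holder [366.3 295.9] 0.49 [500.2 171.1  12. ]
yellow_chisel [346.2 405.2] 0.89 [366.  186.9  72. ]
yellow_chisel [307.4 313.2] 0.56 [478.1 123.9  72. ]
yellow_holder [338.3 313.9] 0.65 [479.2 123.1  12. ]
yellow_holder [362.8 300. ] 0.58 [495.3 165.4  12. ]
green_chisel [333.2 297.3] 0.85 [495.2 168.9  72. ]
green_holder [365.1 299.4] 0.66 [495.8 169.1  12. ]
blue_chisel [398.9 260.3] 0.83 [526.7 261.2  72. ]
blue_holder [435.  265.6] 0.89 [526.2 266.1  12. ]
blue_holder [363.9 280.3] 0.36 [521.  167.7  12. ]
blue_holder [401.5 262. ] 0.31 [536.7 223.8  12. ]
bench_rack [333.6 298.5] 0.35 [503.  103.9   0. ]
carry_stand [234.6 313.3] 0.85 [ 495.  -147.2    0. ]
```

View pics/scene0.png

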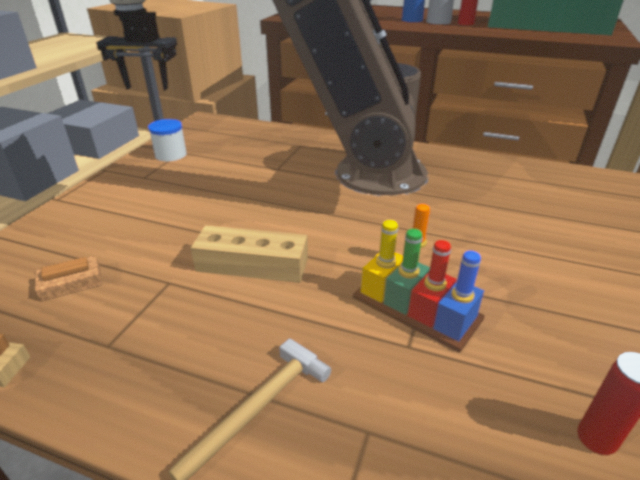

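View pics/side0.png

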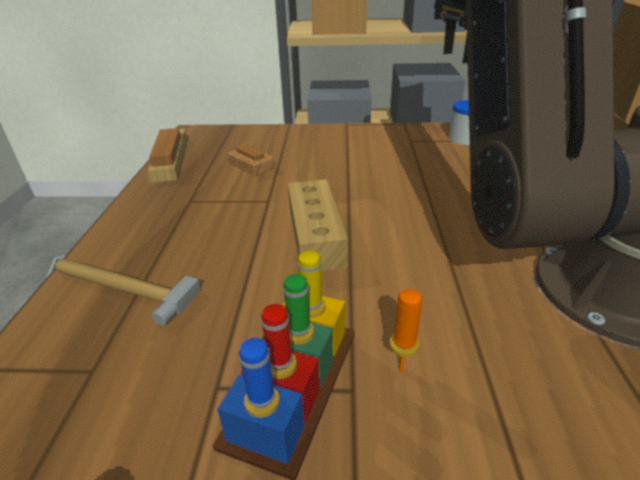

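The rack, from left (+y) to right, reads blue, red, green, yellow. Blue is at (285,465) and yellow at (240,388) in the scene view, and the orange look-alike stands behind the rack. The stand is at (250,250). Next I'll fit the poses to the masks.

```bash
cat > m.py <<'E'
from h import *
from scipy.optimize import minimize
np.set_printoptions(precision=1,suppress=True)
def hull(pts,c):
    uv=np.array([project(p,c)[::-1] for p in pts]); m=np.zeros((480,640),np.uint8)
    cv2.fillConvexPoly(m,cv2.convexHull(np.round(uv*16).astype(np.int32)),1,shift=4); return m>0
def box(p,a,b,h,z0=0):
    x,y,w=p; c,s=np.cos(w),np.sin(w)
    return [(x+c*i-s*j,y+s*i+c*j,k) for i in(-a,a) for j in(-b,b) for k in(z0,z0+h)]
def cyl(p,r,z0,z1):
    return [(p[0]+r*np.cos(t),p[1]+r*np.sin(t),z) for t in np.linspace(0,2*np.pi,24) for z in(z0,z1)]
def fit(model,p0,views,step):
    def cost(p):
        return sum(1-(m&hull(model(p),c)).sum()/max(1,(m|hull(model(p),c)).sum()) for c,m in views)/len(views)
    sim=np.vstack([p0]+[np.array(p0)+np.eye(len(p0))[i]*step[i] for i in range(len(p0))])
    r=minimize(cost,p0,method="Nelder-Mead",options=dict(initial_simplex=sim,xatol=.01,fatol=1e-5)); return r.x,r.fun
def near(name,c,P):
    rc=np.array(project(P,c)); L=eyes.cut_out(name,c)
    if not L: return None
    d=min(L,key=lambda d:np.linalg.norm(np.array(d["centre"])-rc)); return d["mask"]
E
python3 - <<'E'
from m import *
C=[eyes.read_camera(n) for n in("scene","side")]
V=[(c,near("carry_stand",c,(494,-143,30))) for c in C]
for vs in(V,V[:1],V[1:]):
    p,f=fit(lambda p:box(p,40,108,60),[494,-143,0.],vs,[8,8,.15]); print("stand",p[:2],round(p[2],3),round(f,3))
g={"blue":(528,261),"red":(510,217),"green":(492,170),"yellow":(479,126)}
for k,p0 in g.items():
    V=[(c,near(k+"_chisel",c,(*p0,120))) for c in C]
    for vs in(V,V[:1],V[1:]):
        p,f=fit(lambda p:cyl(p,14,72,158),p0,vs,[6,6]); print(k,p,round(f,3),end=" | ")
    V=[(c,near(k+"_holder",c,(*p0,42))) for c in C]
    p,f=fit(lambda p:box(p,38,23,60,12),[*p0,-.33],V,[6,6,.1]); print("holder",p[:2],round(p[2],3),round(f,3))
# stand holes: dark blobs in scene
c=C[0]; gray=cv2.cvtColor(c["pixels"],cv2.COLOR_RGB2GRAY)
cv2.imwrite("pics/c1.png",cv2.resize(c["pixels"][210:350,180:500,::-1],None,fx=2.5,fy=2.5))
for n,r in(("scene",[ (237,213),(239,238),(242,263),(245,288)]),("side",[(188,309),(201,313),(215,317),(231,321)])):
    c=C[n=="side"]; print(n,[at_z(q,c,60)[:2] for q in r])
E
```

```text
stand [ 491.4 -147.8] 0.193 0.082
stand [ 491.7 -147.6] 0.191 0.029
stand [ 491.8 -149.1] 0.183 0.129
blue [524.8 264.9] 0.132 | blue [528.1 263.8] 0.096 | blue [523.6 267.7] 0.075 | holder [526.9 263.7] -0.292 0.257
red [510.4 218.2] 0.149 | red [516.8 217.4] 0.107 | red [509.4 221.3] 0.1 | holder [510.9 215.5] -0.273 0.517
green [492.8 168.8] 0.133 | green [499.  168.6] 0.08 | green [492.2 172.1] 0.088 | holder [492.6 166.3] -0.241 0.567
yellow [480.9 124.1] 0.229 | yellow [488.3 125.3] 0.076 | yellow [479.4 126.9] 0.288 | holder [478.4 118.3] -0.184 0.592
scene [array([ 506.6, -222.1]), array([ 495.4, -171.8]), array([ 487.4, -120.7]), array([479.5, -70.5])]
side [array([ 505.6, -222.8]), array([ 494.9, -171.9]), array([ 485. , -122.3]), array([475.8, -71.5])]
```

```bash
cat > go.py <<'E'
import sys; from h import *
from scipy.spatial.transform import Rotation as R
# go.py x y z yaw : remaining shift in tool axes (after the turn), in units; turn in units
P=np.array(list(map(float,sys.argv[1:4]))); w=float(sys.argv[4]); s=env.state()
rot=np.array(s["tcp_rot"]); yaw=rot[2]
A=R.from_euler("xyz",[np.pi,0,w]).as_matrix(); d=P-s["eef_pos"]
B=R.from_euler("xyz",rot).as_matrix()
print("pos",s["eef_pos"].round(1),"rot",rot.round(3),"open",round(s["opening"],3),"grip",round(s["grip_force"],1),"F",s["ft_force"].round(1),"t",s["t"])
print("shift after turn",(A.T@d/60).round(3),"now",(B.T@d/60).round(3),"turn",round(-np.degrees((w-yaw+np.pi)%(2*np.pi)-np.pi)/5,2))
E
python3 -m inch '[[[0,0,-0.1],-1,-1],[[0,0,-0.1],-1,-1],[[0,0,-0.1],-1,-1],[[0,0,-0.1],-1,-1],[[0,0,-0.1],-1,-1],[[0,0,-0.1],-1,-1],[[0,0,-0.1],-1,-1],[[0,0,-0.1],-1,-1],[[0,0,-0.1],-1,-1],[[0,0,-0.1],-1,-1]]'
python3 go.py 525.5 265 270 1.251
```

```text
t: 3.35
eef_pos: [159.4, -604.3, 274.9]
tcp_rot: [3.142, 0.0, 1.133]
ft_force: [-0.7, 1.0, 0.1]
opening: 1.002
grip_force: 0.0
pos [ 159.4 -604.3  274.9] rot [3.142 0.    1.133] open 1.002 grip 0.0 F [-0.7  1.   0.1] t 3.35
shift after turn [15.673  1.238  0.081] now [15.71 -0.61  0.08] turn -1.35
```

```bash
python3 -m inch '[[[0,0,0],-1,-1],[[0,0,0],-0.35,-1],[[0,0.8,0],0,-1],[[0,0.8,0],0,-1],[[0.3,0.7,0],0,-1],[[0.6,0.4,0],0,-1],[[0.8,0,0],0,-1],[[0.8,0,0],0,-1],[[0.8,0,0],0,-1],[[0.8,0,0],0,-1]]' && python3 -m inch '[[[0.8,0,0],0,-1],[[0.8,0,0],0,-1],[[0.8,0,0],0,-1],[[0.8,0,0],0,-1],[[0.8,0,0],0,-1],[[0.8,-0.2,0],0,-1],[[0.8,-0.3,0],0,-1],[[0.8,-0.3,0],0,-1],[[0.8,-0.3,0],0,-1],[[0,0,0],0,-1]]'
python3 go.py 525.5 265 270 1.251
```

```text
t: 4.6
eef_pos: [391.3, -420.9, 274.6]
tcp_rot: [3.141, 0.0, 1.247]
ft_force: [0.8, 0.0, 0.5]
opening: 1.003
grip_force: 0.0
t: 5.85
eef_pos: [464.9, 10.8, 274.8]
tcp_rot: [3.141, -0.0, 1.251]
ft_force: [0.1, -0.1, 1.1]
opening: 0.999
grip_force: 0.0
pos [464.9  10.8 274.8] rot [ 3.141 -0.     1.251] open 0.999 grip 0.0 F [ 0.1 -0.1  1.1] t 5.85
shift after turn [ 4.339 -0.373  0.08 ] now [ 4.339 -0.372  0.081] turn 0.0
```

```bash
python3 -m inch '[[[0.7,0,0],0,-1],[[0.7,-0.1,0],0,-1],[[0.7,-0.1,0],0,-1],[[0.7,-0.1,0],0,-1],[[0.7,-0.07,0],0,-1],[[0.5,0,0.08],0,-1],[[0.34,0,0],0,-1],[[0,0,0],0,-1],[[0,0,0],0,-1],[[0,0,0],0,-1]]'
python3 go.py 525.5 265 109 1.251
cat > wr.py <<'E'
import sys; from m import *
# wrist check: fit chisels' xy from handle masks with the fisheye model
c=eyes.read_camera("wrist"); save(c,sys.argv[1]); T=np.array(c["extrinsics"])
print("cam pos",-T[:3,:3].T@T[:3,3],"axis",T[2,:3],c["fx"])
def pf(P):
    p=T[:3,:3]@np.array(P)+T[:3,3]; th=np.arctan2(np.hypot(p[0],p[1]),p[2]); ph=np.arctan2(p[1],p[0]); r=c["fx"]*th
    return np.array([c["cx"]+r*np.cos(ph),c["cy"]+r*np.sin(ph)])
def fz(rc,z):
    u,v=rc[1]-c["cx"],rc[0]-c["cy"]; r=np.hypot(u,v); th=r/c["fx"]
    d=T[:3,:3].T@np.array([np.sin(th)*u/r,np.sin(th)*v/r,np.cos(th)]); o=-T[:3,:3].T@T[:3,3]; return o+d*(z-o[2])/d[2]
if __name__=="__main__":
  for k in("blue","red","green","yellow"):
    for d in eyes.spot_point(k+"_chisel",c)[:2]: print(k,np.array(d["centre"]),round(d["score"],2),fz(d["centre"],float(sys.argv[2]))[:2])
    for d in eyes.spot_point(k+"_holder",c)[:1]: print("   holder",np.array(d["centre"]),round(d["score"],2),fz(d["centre"],12)[:2])
E
python3 wr.py w1 72
```

```text
t: 7.1
eef_pos: [526.8, 261.3, 270.1]
tcp_rot: [3.141, 0.0, 1.247]
ft_force: [0.8, -0.2, -0.8]
opening: 1.003
grip_force: 0.0
pos [526.8 261.3 270.1] rot [3.141 0.    1.247] open 1.003 grip 0.0 F [ 0.8 -0.2 -0.8] t 7.1
shift after turn [ 0.051 -0.04   2.685] now [ 0.051 -0.04   2.685] turn -0.04
cam pos [550.8 332.6 440.6] axis [-0.1 -0.3 -1. ] 371.64829954431775
blue [211.4 312.6] 0.91 [526.7 264.6]
   holder [202.  310.8] 0.77 [524.3 264.8]
red [261.6 313. ] 0.63 [510.1 213.8]
   holder [245.  315.3] 0.89 [512.8 213.6]
green [302.7 312.7] 0.93 [494.7 168.9]
yellow [326.5 210. ] 0.57 [371.8 175.5]
```

View pics/w1.png

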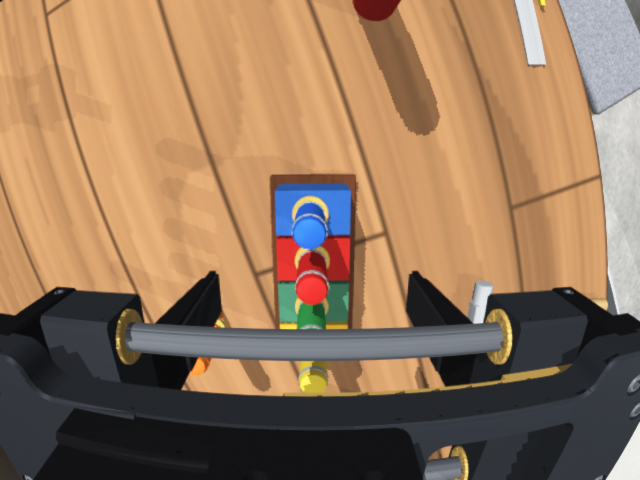

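The wrist view shows the rack row straight below. Blue is at (215,310) and agrees with the fits, at (526.5,264.7). Descend and grip.

```bash
python3 -m inch '[[[0.05,-0.02,0.3],0,-1],[[0,0,0.4],0,-1],[[0,0,0.4],0,-1],[[0,0,0.4],0,-1],[[0,0,0.4],0,-1],[[0,0,0.4],0,-1],[[0,0,0.3],0,-1],[[0,0,0.08],0,-1],[[0,0,0],0,-1],[[0,0,0],0,-1]]' && python3 go.py 526.5 264.7 109 1.251 && python3 -m inch '[[[0,0,0],0,1],[[0,0,0],0,1],[[0,0,0],0,1],[[0,0,0],0,1],[[0,0,0],0,1],[[0,0,0],0,1],[[0,0,0],0,1],[[0,0,0],0,1],[[0,0,0],0,1],[[0,0,0],0,1]]'
```

```text
t: 8.8
eef_pos: [526.9, 265.6, 109.8]
tcp_rot: [3.141, -0.001, 1.248]
ft_force: [-0.4, 0.4, 0.0]
opening: 1.004
grip_force: 0.0
pos [526.9 265.6 109.8] rot [ 3.141e+00 -1.000e-03  1.248e+00] open 1.004 grip 0.0 F [-0.4  0.4  0. ] t 8.8
shift after turn [-0.017 -0.002  0.013] now [-0.017 -0.002  0.013] turn -0.03
t: 10.05
eef_pos: [526.6, 265.5, 109.0]
tcp_rot: [-3.142, 0.0, 1.248]
ft_force: [-0.6, -0.2, 0.4]
opening: 0.292
grip_force: 30.0
```

```bash
python3 -m inch '[[[0,0,-0.2],0,1],[[0,0,-0.4],0,1],[[0,0,-0.4],0,1],[[0,0,-0.4],0,1],[[0,0,-0.4],0,1],[[0,0,-0.4],0,1],[[0,0,-0.4],-0.9,1],[[0,0,-0.1],-1,1],[[0,0,0],-1,1],[[0,0,0],-1,1]]' && python3 -m inch '[[[0,0,0],-1,1],[[0,0,0],-1,1],[[-0.3,0,0],0,1],[[-0.5,0,0],0,1],[[-0.6,0,0],0,1],[[-0.6,0,0],0,1],[[-0.6,0,0],0,1],[[-0.6,0,0],0,1],[[-0.6,0,0],0,1],[[-0.6,0,0],0,1]]'
python3 go.py 505.5 -221 270 1.761
```

```text
t: 11.3
eef_pos: [526.5, 265.4, 271.9]
tcp_rot: [3.141, -0.0, 1.591]
ft_force: [0.5, -0.5, -1.5]
opening: 0.291
grip_force: 30.0
t: 12.55
eef_pos: [576.9, 4.1, 271.5]
tcp_rot: [3.141, 0.0, 1.76]
ft_force: [-0.9, -0.3, -1.0]
opening: 0.292
grip_force: 30.0
pos [576.9   4.1 271.5] rot [3.141 0.    1.76 ] open 0.292 grip 30.0 F [-0.9 -0.3 -1. ] t 12.55
shift after turn [-3.459 -1.878  0.025] now [-3.46  -1.876  0.026] turn -0.01
```

```bash
python3 -m inch '[[[-0.6,-0.3,0],0,1],[[-0.6,-0.3,0],0,1],[[-0.6,-0.3,0],0,1],[[-0.6,-0.3,0],0,1],[[-0.6,-0.3,0],0,1],[[-0.3,-0.2,0.2],0,1],[[-0.16,-0.18,0.4],0,1],[[0,0,0.5],0,1],[[0,0,0.5],0,1],[[0,0,0.2],0,1]]' && python3 go.py 505.5 -221 97 1.761
python3 - <<'E'
from m import *
C=[eyes.read_camera(n) for n in("scene","side")]
s=env.state(); p0=s["eef_pos"][:2]; z=s["eef_pos"][2]+19-56
V=[(c,near("blue_chisel",c,(*p0,z+25))) for c in C]
for vs in (V,V[:1],V[1:]):
    p,f=fit(lambda p:cyl(p,18,z,z+6),p0,vs,[5,5]); print(p,f)
for n,c in zip(("scene","side"),C):
    r,q=map(int,project((*p0,80),c)); print(n,r,q,c["fx"])
    cv2.imwrite(f"pics/{n}1.png",cv2.resize(c["pixels"][r-80:r+80,q-100:q+100,::-1],None,fx=3,fy=3))
E
python3 -c "
import cv2,numpy as np;a=cv2.imread('pics/scene1.png');b=cv2.imread('pics/side1.png');cv2.imwrite('pics/s1.png',cv2.resize(np.hstack([a,b]),(800,320)))"
```

```text
t: 13.8
eef_pos: [505.1, -219.5, 162.1]
tcp_rot: [-3.14, -0.001, 1.761]
ft_force: [0.6, -0.5, -0.3]
opening: 0.293
grip_force: 30.0
pos [ 505.1 -219.5  162.1] rot [-3.140e+00 -1.000e-03  1.761e+00] open 0.293 grip 30.0 F [ 0.6 -0.5 -0.3] t 13.8
shift after turn [-0.025  0.002  1.085] now [-0.026  0.003  1.085] turn -0.0
[ 505.9 -221.8] 0.6562044672373004
[ 502.9 -223.6] 0.5131894484412469
[ 508.1 -221.6] 0.7805953693495038
scene 228 213 462.80374933385804
side 179 308 433.45994700838816
```

View pics/s1.png

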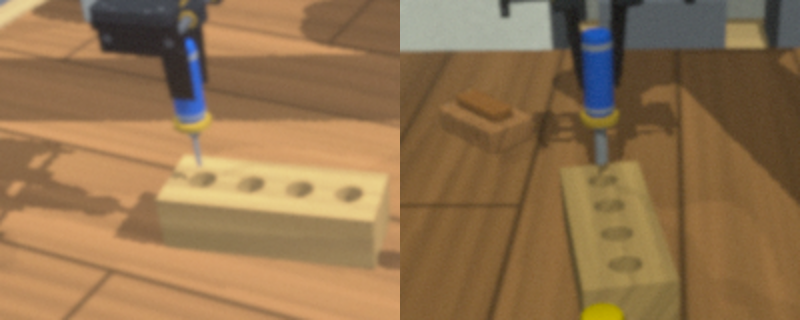

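The blue chisel hangs upright, its tip just above the end hole at (180,203) in the left crop. Insert it.

```bash
python3 -m inch '[[[-0.02,0,0.15],0,1],[[0,0,0.15],0,1],[[0,0,0.15],0,1],[[0,0,0.15],0,1],[[0,0,0.15],0,1],[[0,0,0.15],0,1],[[0,0,0.1],0,1],[[0,0,0.06],0,1],[[0,0,0],0,1],[[0,0,0],0,1]]' && python3 go.py 505.5 -221 97 1.761
```

```text
t: 15.25
eef_pos: [506.4, -220.2, 99.7]
tcp_rot: [3.141, 0.0, 1.763]
ft_force: [0.1, 0.5, -0.6]
opening: 0.29
grip_force: 30.0
pos [ 506.4 -220.2   99.7] rot [3.141 0.    1.763] open 0.29 grip 30.0 F [ 0.1  0.5 -0.6] t 15.25
shift after turn [-0.01  -0.017  0.045] now [-0.01  -0.017  0.045] turn 0.02
```

```bash
python3 -m inch '[[[0,0,0.03],0,1],[[0,0,0],0,0],[[0,0,0],0,-1],[[0,0,0],0,-1],[[0,0,0],0,-1],[[0,0,0],0,-1],[[0,0,-0.2],0,-1],[[0,0,-0.4],0,-1],[[0,0,-0.5],0,-1],[[0,0,-0.5],0,-1]]' && python3 -m inch '[[[0,0,-0.6],0,-1],[[0,0,-0.2],1,-1],[[0,0,0],1,-1],[[0,0,0],1,-1],[[0,0,0],1,-1],[[0,0,0],1,-1],[[0,0,0],0.85,-1],[[0.4,0,0],0,-1],[[0.7,0,0],0,-1],[[0.7,0,0],0,-1]]' && python3 go.py 511 217.2 109 1.251
python3 - <<'E'
from m import *
for n in("scene","side"):
    c=eyes.read_camera(n)
    V=[(c,near("blue_chisel",c,(505,-221,100)))]
    print(n,fit(lambda p:cyl(p,14,60,146),(505,-221),V,[5,5]))
    cv2.imwrite(f"pics/{n}2.png",cv2.resize(c["pixels"][120:280,150:350,::-1],(400,320)))
a=np.hstack([cv2.imread("pics/scene2.png"),cv2.imread("pics/side2.png")]); cv2.imwrite("pics/s2.png",a)
E
```

```text
t: 16.5
eef_pos: [506.2, -220.1, 195.4]
tcp_rot: [3.141, 0.0, 1.763]
ft_force: [0.6, -0.6, 1.0]
opening: 0.995
grip_force: 0.0
t: 17.75
eef_pos: [540.3, -116.6, 242.5]
tcp_rot: [3.141, 0.0, 1.252]
ft_force: [0.5, 0.3, 0.4]
opening: 0.998
grip_force: 0.0
pos [ 540.3 -116.6  242.5] rot [3.141 0.    1.252] open 0.998 grip 0.0 F [0.5 0.3 0.4] t 17.75
shift after turn [ 5.128 -2.212  2.226] now [ 5.13  -2.209  2.224] turn 0.01
scene (array([ 511.9, -216.9]), np.float64(0.1357340720221607))
side (array([ 506.6, -218.6]), np.float64(0.07877169559412545))
```

View pics/s2.png

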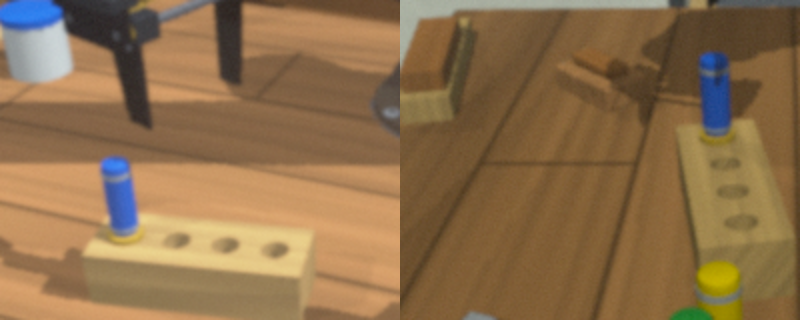

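Blue is seated at the far right end, shoulder on the stand. Red next.

```bash
python3 -m inch '[[[0.7,-0.3,0],0,-1],[[0.7,-0.3,0],0,-1],[[0.7,-0.3,0],0,-1],[[0.7,-0.3,0],0,-1],[[0.7,-0.3,0],0,-1],[[0.7,-0.3,0],0,-1],[[0.6,-0.3,0],0,-1],[[0.33,-0.11,0],0,-1],[[0,0,0.2],0,-1],[[0,0,0.2],0,-1]]' && python3 go.py 511 217.2 109 1.251; python3 wr.py w2 72
```

```text
t: 19.2
eef_pos: [510.6, 215.0, 216.6]
tcp_rot: [-3.141, 0.001, 1.252]
ft_force: [-0.4, -0.3, 0.3]
opening: 0.999
grip_force: 0.0
pos [510.6 215.  216.6] rot [-3.141e+00  1.000e-03  1.252e+00] open 0.999 grip 0.0 F [-0.4 -0.3  0.3] t 19.2
shift after turn [ 0.036 -0.004  1.794] now [ 0.038 -0.004  1.794] turn 0.01
cam pos [534.3 286.5 387.1] axis [-0.1 -0.3 -1. ] 371.64829954431775
   holder [163.3 315.7] 0.65 [528.3 263. ]
red [224.7 310.6] 0.69 [508.4 217.5]
   holder [212.5 316.6] 0.83 [513.4 214.6]
green [281.  313.1] 0.78 [494.  166.8]
yellow [305.6 155.1] 0.93 [334.4 188.3]
   holder [213.7 315.8] 0.23 [512.2 213.7]
```

```bash
python3 -m inch '[[[0.02,0,0.3],0,-1],[[0,0,0.4],0,-1],[[0,0,0.4],0,-1],[[0,0,0.4],0,-1],[[0,0,0.2],0,-1],[[0,0,0.08],0,-1],[[0,0,0],0,-1],[[0,0,0],0,0.3],[[0,0,0],0,1],[[0,0,0],0,1]]' && python3 -m inch '[[[0,0,0],0,1],[[0,0,0],0,1],[[0,0,0],0,1],[[0,0,0],0,1],[[0,0,0],0,1],[[0,0,0],0,1],[[0,0,-0.2],0,1],[[0,0,-0.4],0,1],[[0,0,-0.4],0,1],[[0,0,-0.5],0,1]]'
```

```text
t: 20.9
eef_pos: [510.9, 217.4, 111.1]
tcp_rot: [3.141, -0.0, 1.253]
ft_force: [-0.2, -0.3, 0.4]
opening: 0.743
grip_force: 0.0
t: 22.15
eef_pos: [510.6, 217.4, 202.1]
tcp_rot: [-3.141, 0.0, 1.253]
ft_force: [0.5, 0.6, -1.6]
opening: 0.289
grip_force: 30.0
```

```bash
python3 -m inch '[[[0,0,-0.5],0,1],[[0,0,-0.5],0,1],[[0,0,-0.15],-1,1],[[0,0,0],-1,1],[[0,0,0],-1,1],[[0,0,0],-1,1],[[0,0,0],-1,1],[[0,0,0],-0.88,1],[[-0.3,-0.1,0],0,1],[[-0.5,-0.1,0],0,1]]' && python3 -m inch '[[[-0.6,-0.1,0],0,1],[[-0.6,-0.2,0],0,1],[[-0.6,-0.2,0],0,1],[[-0.6,-0.2,0],0,1],[[-0.6,-0.2,0],0,1],[[-0.6,-0.2,0],0,1],[[-0.6,-0.1,0],0,1],[[-0.6,-0.07,0],0,1],[[-0.5,0,0],0,1],[[-0.23,0,0],0,1]]' && python3 go.py 496 -171.9 98 1.761
```

```text
t: 23.4
eef_pos: [507.8, 167.1, 270.2]
tcp_rot: [3.142, 0.0, 1.765]
ft_force: [-0.5, -1.1, -1.0]
opening: 0.288
grip_force: 30.0
t: 24.65
eef_pos: [497.2, -174.0, 270.1]
tcp_rot: [-3.142, 0.0, 1.763]
ft_force: [0.3, 0.4, -1.4]
opening: 0.287
grip_force: 30.0
pos [ 497.2 -174.   270.1] rot [-3.142  0.     1.763] open 0.287 grip 30.0 F [ 0.3  0.4 -1.4] t 24.65
shift after turn [ 0.039 -0.013  2.868] now [ 0.039 -0.013  2.868] turn 0.02
```

```bash
python3 -m inch '[[[0.03,-0.01,0.3],0,1],[[0,0,0.5],0,1],[[0,0,0.5],0,1],[[0,0,0.4],0,1],[[0,0,0.2],0,1],[[0,0,0.15],0,1],[[0,0,0.15],0,1],[[0,0,0.15],0,1],[[0,0,0.15],0,1],[[0,0,0.15],0,1]]' && python3 -m inch '[[[0,0,0.1],0,1],[[0,0,0.08],0,1],[[0,0,0],0,1],[[0,0,0],0,1],[[0,0,0],0,1],[[0,0,0],0,1],[[0,0,0],0,1],[[0,0,0],0,1],[[0,0,0],0,1],[[0,0,0],0,1]]' && python3 go.py 496 -171.9 98 1.761
```

```text
t: 25.9
eef_pos: [496.9, -170.7, 110.3]
tcp_rot: [3.141, 0.0, 1.766]
ft_force: [-0.0, 0.6, -1.1]
opening: 0.287
grip_force: 30.0
t: 27.15
eef_pos: [496.9, -170.7, 100.0]
tcp_rot: [3.142, 0.0, 1.766]
ft_force: [0.1, -0.2, -0.3]
opening: 0.292
grip_force: 30.0
pos [ 496.9 -170.7  100. ] rot [3.142 0.    1.766] open 0.292 grip 30.0 F [ 0.1 -0.2 -0.3] t 27.15
shift after turn [-0.018 -0.018  0.034] now [-0.018 -0.019  0.034] turn 0.05
```

```bash
python3 -m inch '[[[0,0,0.03],0,1],[[0,0,0],0,0],[[0,0,0],0,-1],[[0,0,0],0,-1],[[0,0,0],0,-1],[[0,0,0],0,-1],[[0,0,-0.2],0,-1],[[0,0,-0.4],0,-1],[[0,0,-0.5],0,-1],[[0,0,-0.5],0,-1]]' && python3 -m inch '[[[0,0,-0.6],0,-1],[[0,0,-0.2],1,-1],[[0,0,0],1,-1],[[0,0,0],1,-1],[[0,0,0],1,-1],[[0,0,0],1,-1],[[0,0,0],0.9,-1],[[0.3,-0.1,0],0,-1],[[0.6,-0.2,0],0,-1],[[0.7,-0.3,0],0,-1]]' && python3 -m inch '[[[0.7,-0.3,0],0,-1],[[0.7,-0.3,0],0,-1],[[0.7,-0.2,0],0,-1],[[0.7,-0.2,0],0,-1],[[0.6,-0.2,0],0,-1],[[0.38,-0.01,0],0,-1],[[0,0,0.2],0,-1],[[0,0,0.2],0,-1],[[0,0,0],0,-1],[[0,0,0],0,-1]]' && python3 go.py 495 169.5 109 1.251; python3 wr.py w3 72
```

```text
t: 28.4
eef_pos: [496.8, -170.6, 196.0]
tcp_rot: [3.141, 0.0, 1.766]
ft_force: [0.6, -0.0, -0.0]
opening: 0.999
grip_force: 0.0
t: 29.65
eef_pos: [492.6, -66.5, 242.6]
tcp_rot: [3.141, -0.0, 1.252]
ft_force: [0.9, -0.2, 0.7]
opening: 0.999
grip_force: 0.0
t: 30.9
eef_pos: [495.4, 169.4, 218.3]
tcp_rot: [-3.142, 0.0, 1.25]
ft_force: [-0.2, -0.4, 0.6]
opening: 0.999
grip_force: 0.0
pos [495.4 169.4 218.3] rot [-3.142  0.     1.25 ] open 0.999 grip 0.0 F [-0.2 -0.4  0.6] t 30.9
shift after turn [-0.    -0.007  1.822] now [-0.    -0.007  1.822] turn -0.01
cam pos [519.2 240.7 388.8] axis [-0.1 -0.3 -1. ] 371.64829954431775
   holder [117.2 312.6] 0.68 [525.  262.7]
   holder [165.8 317.1] 0.84 [513.8 214.4]
green [227.6 312.1] 0.6 [493.6 168.6]
   holder [216.2 313.4] 0.82 [493.8 166.1]
yellow [269.1 150.5] 0.8 [331.6 179.4]
yellow [279.3 314.9] 0.77 [480.7 121.7]
```

```bash
python3 -m inch '[[[0,0,0.3],0,-1],[[0,0,0.4],0,-1],[[0,0,0.4],0,-1],[[0,0,0.4],0,-1],[[0,0,0.2],0,-1],[[0,0,0.12],0,-1],[[0,0,0],0,-1],[[0,0,0],0,0.3],[[0,0,0],0,1],[[0,0,0],0,1]]' && python3 -m inch '[[[0,0,0],0,1],[[0,0,0],0,1],[[0,0,0],0,1],[[0,0,0],0,1],[[0,0,0],0,1],[[0,0,0],0,1],[[0,0,-0.2],0,1],[[0,0,-0.4],0,1],[[0,0,-0.4],0,1],[[0,0,-0.5],0,1]]' && python3 -m inch '[[[0,0,-0.5],0,1],[[0,0,-0.5],0,1],[[0,0,-0.2],-1,1],[[0,0,0],-1,1],[[0,0,0],-1,1],[[0,0,0],-1,1],[[0,0,0],-1,1],[[0,0,0],-0.86,1],[[-0.3,-0.1,0],0,1],[[-0.5,-0.1,0],0,1]]' && python3 -m inch '[[[-0.6,-0.1,0],0,1],[[-0.6,-0.2,0],0,1],[[-0.6,-0.2,0],0,1],[[-0.6,-0.2,0],0,1],[[-0.6,-0.1,0],0,1],[[-0.6,-0.06,0],0,1],[[-0.36,0,0],0,1],[[0,0,0],0,1],[[0,0,0],0,1],[[0,0,0],0,1]]' && python3 go.py 486.6 -122.9 98 1.761
```

```text
t: 32.6
eef_pos: [495.4, 169.9, 109.3]
tcp_rot: [3.141, -0.0, 1.251]
ft_force: [-0.4, 0.0, -0.5]
opening: 0.738
grip_force: 0.0
t: 33.85
eef_pos: [495.1, 169.9, 200.4]
tcp_rot: [-3.141, 0.0, 1.251]
ft_force: [0.4, 0.0, -1.1]
opening: 0.292
grip_force: 30.0
t: 35.1
eef_pos: [492.2, 119.6, 271.4]
tcp_rot: [3.141, 0.0, 1.762]
ft_force: [0.4, 0.2, -1.3]
opening: 0.29
grip_force: 30.0
t: 36.35
eef_pos: [487.1, -121.7, 271.1]
tcp_rot: [-3.142, -0.0, 1.763]
ft_force: [0.9, 0.1, -1.7]
opening: 0.293
grip_force: 30.0
pos [ 487.1 -121.7  271.1] rot [-3.142 -0.     1.763] open 0.293 grip 30.0 F [ 0.9  0.1 -1.7] t 36.35
shift after turn [-0.018 -0.012  2.885] now [-0.018 -0.012  2.885] turn 0.02
```

```bash
python3 -m inch '[[[-0.02,-0.01,0.3],0,1],[[0,0,0.5],0,1],[[0,0,0.5],0,1],[[0,0,0.4],0,1],[[0,0,0.2],0,1],[[0,0,0.15],0,1],[[0,0,0.15],0,1],[[0,0,0.15],0,1],[[0,0,0.15],0,1],[[0,0,0.15],0,1]]' && python3 -m inch '[[[0,0,0.1],0,1],[[0,0,0.1],0,1],[[0,0,0],0,1],[[0,0,0],0,1],[[0,0,0],0,1],[[0,0,0],0,1],[[0,0,0],0,1],[[0,0,0],0,1],[[0,0,0],0,1],[[0,0,0],0,1]]' && python3 go.py 486.6 -122.9 98 1.761
```

```text
t: 37.6
eef_pos: [486.9, -123.9, 111.5]
tcp_rot: [3.141, 0.0, 1.762]
ft_force: [-0.7, 0.2, -0.5]
opening: 0.289
grip_force: 30.0
t: 38.85
eef_pos: [486.9, -123.9, 100.0]
tcp_rot: [-3.142, 0.0, 1.762]
ft_force: [0.5, 0.1, -0.6]
opening: 0.289
grip_force: 30.0
pos [ 486.9 -123.9  100. ] rot [-3.142  0.     1.762] open 0.289 grip 30.0 F [ 0.5  0.1 -0.6] t 38.85
shift after turn [ 0.017 -0.001  0.034] now [ 0.017 -0.001  0.034] turn 0.01
```

```bash
python3 -m inch '[[[0,0,0.03],0,1],[[0,0,0],0,0],[[0,0,0],0,-1],[[0,0,0],0,-1],[[0,0,0],0,-1],[[0,0,0],0,-1],[[0,0,-0.2],0,-1],[[0,0,-0.4],0,-1],[[0,0,-0.5],0,-1],[[0,0,-0.5],0,-1]]' && python3 -m inch '[[[0,0,-0.6],0,-1],[[0,0,-0.2],1,-1],[[0,0,0],1,-1],[[0,0,0],1,-1],[[0,0,0],1,-1],[[0,0,0],1,-1],[[0,0,0],0.85,-1],[[0.3,-0.1,0],0,-1],[[0.6,-0.2,0],0,-1],[[0.7,-0.3,0],0,-1]]' && python3 -m inch '[[[0.7,-0.3,0],0,-1],[[0.7,-0.3,0],0,-1],[[0.5,-0.19,0],0,-1],[[0.36,0,0],0,-1],[[0,0,0],0,-1],[[0,0,0.2],0,-1],[[0,0,0.2],0,-1],[[0,0,0],0,-1],[[0,0,0],0,-1],[[0,0,0],0,-1]]' && python3 go.py 480.5 122.5 109 1.251; python3 wr.py w4 72
```

```text
t: 40.1
eef_pos: [486.8, -123.8, 196.0]
tcp_rot: [3.141, 0.0, 1.762]
ft_force: [0.1, -0.1, -0.8]
opening: 0.999
grip_force: 0.0
t: 41.35
eef_pos: [482.5, -19.7, 242.7]
tcp_rot: [3.141, -0.0, 1.253]
ft_force: [-0.3, 0.2, 0.1]
opening: 1.001
grip_force: 0.0
t: 42.6
eef_pos: [480.5, 122.1, 218.4]
tcp_rot: [3.141, -0.0, 1.252]
ft_force: [0.3, -0.2, -0.2]
opening: 0.999
grip_force: 0.0
pos [480.5 122.1 218.4] rot [ 3.141 -0.     1.252] open 0.999 grip 0.0 F [ 0.3 -0.2 -0.2] t 42.6
shift after turn [ 0.007 -0.002  1.824] now [ 0.007 -0.003  1.824] turn 0.01
cam pos [504.1 193.4 389. ] axis [-0.1 -0.3 -1. ] 371.64829954431775
   holder [ 72.  310.7] 0.82 [522.9 260.3]
red [ 71.4 313.9] 0.23 [522.6 249.3]
   holder [117.7 315.9] 0.9 [513.1 213.9]
yellow [224.  144.3] 0.82 [330.1 174.8]
yellow [223.7 315.2] 0.78 [482.4 123.8]
   holder [212.8 313.9] 0.85 [480.7 122. ]
```

View pics/w4.png

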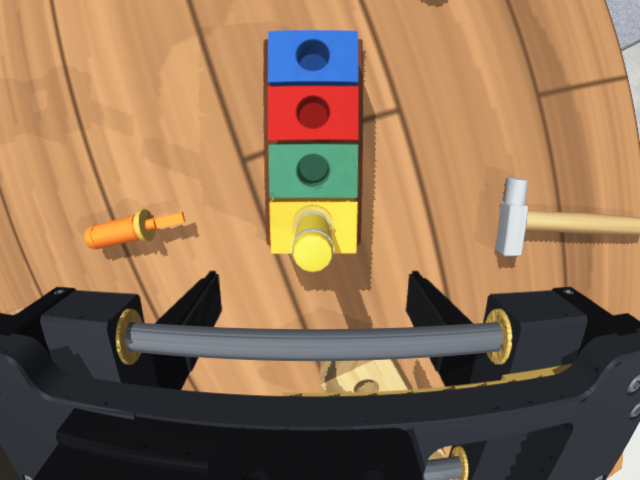

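Yellow sits alone in its holder at (235,313), and the orange look-alike lies clear at (230,135). Grip yellow and carry it.

```bash
python3 -m inch '[[[0.01,0,0.3],0,-1],[[0,0,0.4],0,-1],[[0,0,0.4],0,-1],[[0,0,0.4],0,-1],[[0,0,0.2],0,-1],[[0,0,0.12],0,-1],[[0,0,0],0,-1],[[0,0,0],0,0.3],[[0,0,0],0,1],[[0,0,0],0,1]]' && python3 -m inch '[[[0,0,0],0,1],[[0,0,0],0,1],[[0,0,0],0,1],[[0,0,0],0,1],[[0,0,0],0,1],[[0,0,0],0,1],[[0,0,-0.2],0,1],[[0,0,-0.4],0,1],[[0,0,-0.4],0,1],[[0,0,-0.5],0,1]]' && python3 -m inch '[[[0,0,-0.5],0,1],[[0,0,-0.5],0,1],[[0,0,-0.2],-1,1],[[0,0,0],-1,1],[[0,0,0],-1,1],[[0,0,0],-1,1],[[0,0,0],-1,1],[[0,0,0],-0.85,1],[[-0.3,-0.1,0],0,1],[[-0.5,-0.1,0],0,1]]' && python3 -m inch '[[[-0.6,-0.2,0],0,1],[[-0.6,-0.2,0],0,1],[[-0.6,-0.07,0],0,1],[[-0.4,0,0],0,1],[[-0.2,0,0],0,1],[[0,0,0],0,1],[[0,0,0],0,1],[[0,0,0],0,1],[[0,0,0],0,1],[[0,0,0],0,1]]' && python3 go.py 477.1 -73.8 98 1.761
```

```text
t: 44.3
eef_pos: [480.6, 122.8, 109.3]
tcp_rot: [3.141, -0.0, 1.252]
ft_force: [0.1, -0.3, -0.2]
opening: 0.743
grip_force: 0.0
t: 45.55
eef_pos: [480.3, 122.7, 200.3]
tcp_rot: [-3.141, 0.0, 1.252]
ft_force: [0.5, -0.6, -1.2]
opening: 0.288
grip_force: 30.0
t: 46.8
eef_pos: [477.5, 73.3, 271.8]
tcp_rot: [3.141, 0.0, 1.764]
ft_force: [1.7, 0.8, -1.5]
opening: 0.293
grip_force: 30.0
t: 48.05
eef_pos: [477.6, -73.1, 271.1]
tcp_rot: [3.142, 0.0, 1.763]
ft_force: [-0.6, 0.2, -1.4]
opening: 0.291
grip_force: 30.0
pos [477.6 -73.1 271.1] rot [3.142 0.    1.763] open 0.291 grip 30.0 F [-0.6  0.2 -1.4] t 48.05
shift after turn [-0.01  -0.01   2.884] now [-0.01  -0.01   2.884] turn 0.02
```

```bash
python3 -m inch '[[[-0.01,-0.01,0.3],0,1],[[0,0,0.5],0,1],[[0,0,0.5],0,1],[[0,0,0.4],0,1],[[0,0,0.2],0,1],[[0,0,0.15],0,1],[[0,0,0.15],0,1],[[0,0,0.15],0,1],[[0,0,0.15],0,1],[[0,0,0.15],0,1]]' && python3 -m inch '[[[0,0,0.1],0,1],[[0,0,0.1],0,1],[[0,0,0],0,1],[[0,0,0],0,1],[[0,0,0],0,1],[[0,0,0],0,1],[[0,0,0],0,1],[[0,0,0],0,1],[[0,0,0],0,1],[[0,0,0],0,1]]' && python3 -m inch '[[[0,0,0.03],0,1],[[0,0,0],0,0],[[0,0,0],0,-1],[[0,0,0],0,-1],[[0,0,0],0,-1],[[0,0,0],0,-1],[[0,0,-0.2],0,-1],[[0,0,-0.4],0,-1],[[0,0,-0.5],0,-1],[[0,0,-0.5],0,-1]]' && python3 -m inch '[[[0,0,-0.6],0,-1],[[0,0,-0.6],0,-1],[[0.3,0,0],0,-1],[[0.6,0,0],0,-1],[[0.6,0,0],0,-1],[[0.3,0,0],0,-1],[[0,0,0],0,-1],[[0,0,0],0,-1],[[0,0,0],0,-1],[[0,0,0],0,-1]]'
python3 - <<'E'
from m import *
for n in("scene","side"):
    c=eyes.read_camera(n)
    for k,p in(("blue",(505,-221)),("red",(496,-172)),("green",(487,-123)),("yellow",(477,-74))):
        print(n,k,*fit(lambda p:cyl(p,14,60,146),p,[(c,near(k+"_chisel",c,(*p,100)))],[5,5]))
    cv2.imwrite(f"pics/{n}3.png",cv2.resize(c["pixels"][120:280,150:350,::-1],(400,320)))
a=np.hstack([cv2.imread("pics/scene3.png"),cv2.imread("pics/side3.png")]); cv2.imwrite("pics/s3.png",a)
E
```

```text
t: 49.3
eef_pos: [477.1, -74.1, 111.5]
tcp_rot: [3.141, 0.0, 1.762]
ft_force: [0.4, -0.8, -1.0]
opening: 0.291
grip_force: 30.0
t: 50.55
eef_pos: [477.1, -74.0, 100.0]
tcp_rot: [-3.142, 0.0, 1.762]
ft_force: [0.5, -0.5, -0.9]
opening: 0.294
grip_force: 30.0
t: 51.8
eef_pos: [477.0, -74.0, 196.0]
tcp_rot: [3.141, 0.0, 1.762]
ft_force: [-0.8, 1.2, -0.4]
opening: 0.996
grip_force: 0.0
t: 53.05
eef_pos: [456.6, 31.5, 266.1]
tcp_rot: [-3.141, 0.0, 1.761]
ft_force: [0.5, -0.4, 0.5]
opening: 0.998
grip_force: 0.0
scene blue [ 512.2 -218.3] 0.1267409470752089
scene red [ 501.8 -168.5] 0.11830985915492953
scene green [ 492.6 -123.1] 0.11647727272727271
scene yellow [483.9 -69.4] 0.09465020576131689
side blue [ 510.9 -222.7] 0.5779310344827586
side red [ 501.3 -170.8] 0.7225725094577553
side green [ 488.6 -123.6] 0.578397212543554
side yellow [478.3 -71.9] 0.10504201680672265
```

View pics/s3.png

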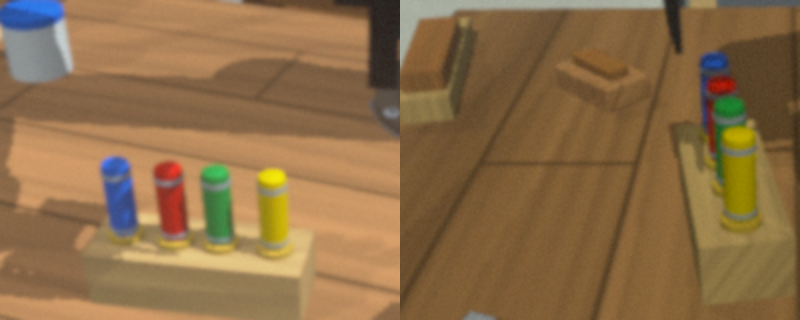

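All four chisels stand upright with their shoulders down. From left to right as the robot sees it they are yellow, green, red, blue, and each is within a few mm of its hole centre. Handing in.

```bash
python3 -c "from cell import env; print(env.job_done())"
```

```text
the job is handed in; nothing more can be done
None
```

I put all four chisels in the carry stand in reverse rack order (yellow, green, red, blue from left to right) and handed the job in at about 53 s; the last images showed each one upright and fully seated, but the hand-in returned no verdict.

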